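# Present a labelled filter plate to the bench reader

## Robot

A 6-joint arm with a two-finger parallel gripper is mounted at the origin on a cart in front of the work surface, level with it; the furniture and walls round the work are solid. World frame = base frame: x ahead of the robot, y to its left, z up, the work surface at z = 0. Lengths are in mm, angles in rad, forces in N, time in s.
With the tool pointing down it reaches from about 400 to 925 mm from the base axis. Payload 12.5 kg.
Tool frame: the origin (TCP) lies on the mounting face of the last link; the fingertips stand 190 mm ahead of it and the grasp point (between the pads) lies 171 mm ahead of it; z points along the fingers, y is the line along which they close (so a half turn about z gives the same grasp; the last joint's range is limited). The gripper opens to 95 mm and grips with 3 to 60 N. Pads are 20 mm wide; open, the fingers measure 119 mm over their backs; the gripper's body (75 mm by 180 mm) begins 59 mm behind the grasp point.
Start: joints at [-1.309, 0.491, 1.559, -0, 1.092, -0.106], TCP at [224.746, -583.193, 404.761] pointing down, gripper open.
Joint ranges: [-3.1, 3.1], [-0.84, 2.19], [0.05, 2.79], [-1.13, 4.28], [0.06, 2.93], [-2.69, 2.69]. Speed limits (rad/s): [2.22, 2.22, 2.79, 3.14, 3.14, 3.14].

## Interface

Orientations are given as [roll, pitch, yaw] about the fixed x, y, z axes, in that order (R = Rz(yaw) Ry(pitch) Rx(roll)).
In Python, from cell import * gives the robot as it stands.
- The arm moves only by the tool arm_command, never from a script. Its argument "rows" is a list that holds one entry, the list of rows, each a list of 7 numbers: the shift along the tool's x, y, z normalised to -1 to 1, where 1 is 0.15 m, then the turn, a rotation vector about the tool's x, y, z normalised to -1 to 1, where 1 is 360 degrees, then the opening, from -1 (shut) to 1 (fully open). A call has 1 to 10 rows; each row is the pose to reach, as a shift and turn from the pose commanded when the call began, along the tool's axes at that moment, turning the shorter way round; what a row does not reach only later rows make up. A row lasts 1/12 s, in which the tool goes at most 41.7 mm and 7.16 degrees, less where a joint would pass 70% of its speed; a pose out of reach is approached as far as the arm can. A call with a number of a shift or a turn outside -1 to 1 is refused whole. A call with a gripper value outside its range is refused whole. The fingers move at their own pace and stop on an object; the grip force is fixed at half the most. Time passes only in rows, so rows that repeat a pose let the fingers close. It gives the time, the measured TCP pose, the force, the opening and the grip force at its end, in the units of the state.
- state(): the state, without advancing time (a new reading comes with each control period).
- read_camera(name): name is "scene" or "top" or "wrist"; returns (picture, depth): 480x640x3 uint8, red, green, blue; 480x640 float32, mm along the optical axis (not along the pixel's ray), 0 where there is no reading.
- get_calibration(name): a dict with "camera_matrix" (3x3 intrinsics, pixels), "position" and "orientation" of the camera in the world; the wrist camera has in their place "hand_eye" (4x4, takes a point from camera to tool coordinates, whose origin is the TCP and whose axes are the flange's). Camera axes: x right, y up, looking along -z (the intrinsics and any distortion apply to the point x, -y, -z); pixel columns grow to the right and rows downward; lengths in mm; the calibration is good to about 2 mm. The wrist camera is an equidistant fisheye: a pixel r from the principal point sees the ray r / f radians off the axis. A picture is of the moment at which its call begins: read the wrist's pose just before it. get_calibration takes no time and is no camera call.
- job_done(): hands the job in; it is judged then, once.
The state is a dict: "t": time; "joints": joint angles; "qvel": joint speeds; "tau": joint torques, N m; "eef_pos": TCP position; "tcp_rot": TCP orientation; "ft_force": force on the tool from outside, world axes, zero at the start; "moment": the same for the moment, N m; "opening": opening from 0.0 (shut) to 1.0 (fully open); "grip_force": force on a finger pad.
Only numpy, scipy, OpenCV 4.12 (cv2) and the standard library are available. Lean on these libraries where they do the work, as an engineer would, in place of code of your own. Each camera call takes 0.05 s, during which the arm holds its last target. There are 200 camera calls.

## Task

The bench reader's battery cover has sprung open: press it down until it snaps shut and stays shut by itself. Then take the plate with the notched corner (the notch marks its frosted end) out of the rack, gripping only its clear part, and hold it about 13 cm above the bench with the frosted end over the middle of the reader's pad and pointing at the reader's post, its long edges level, and the label face turned up at least halfway towards lying flat. Finish while still holding it there, still and with nothing else carrying it; leave the blank plate, the brush and the solder spool where they are.

Things in the scene. Friction and masses are not known exactly. Their poses are not given: they have to be found in the camera images.
- slide: glass filter plate 90 x 8 x 50 mm (own x, y, z), 90 g, standing on a long edge in one of the rack's grooves. Origin: middle of its underside, z up. A 9 x 9 mm notch in the top corner at its -x end marks the frosted end; label on that end's +y face (seen from the label side, the notch is upper right). x from -15 to 45 mm is clear glass with thin dark steel edging: grip here, across the 8 mm
- frosted_end: frosted part of that plate (same frame and origin): opaque pale grey, x from -45 to -15 mm, notch at x -45 to -36, z 41 to 50 mm; not to be gripped
- label (a point): middle of the frosted end on its label face (a white 20 x 26 mm field with two plain grey bars): (-30, 4, 25) mm in the plate's frame
- blank_plate: plate of the same size and edging, clear all over, with no notch, no frosted end and no label; stands in the other groove, parallel to the first. Origin: middle of its underside
- rack: fixed plate rack 110 x 100 x 20 mm, aluminium base with grey comb blocks, at any yaw, same look after half a turn. Two grooves along its x at y = -25 and +25 mm, 11 mm wide, floor 6 mm above the bench; a plate in it reaches 56 mm above the bench. Origin: centre of its underside
- reader: fixed bench reader. Origin: under the middle of its dark pad (90 x 84 mm, light corner marks). x points from pad to post, away from the robot within 0.25 rad. Foot 6 mm thick. Post 16 mm thick at x = 140 mm; its black head, up to 205 mm above the bench, reaches forward to x = 95 mm, not below 135 mm. Battery box 84 x 80 mm, 36 mm high, centred at y = -88 mm
- pad (a point): middle of the reader's pad, 7 mm above the bench
- post (a point): on the post's axis, 120 mm above the bench (140 mm from the pad's middle)
- cover (a joint): hinge of the grey battery cover (84 x 80 x 5 mm), at the box's far edge (reader x = 42, y = -88 mm, 36.5 mm above the bench), along reader y. 0 = shut, grows as the near edge rises, starts near its stop at 0.5 rad. Over-centre spring: pushes open above about 0.22 rad (about 2.5 N at the press mark when fully open, then less), below it snaps shut and holds
- press_pad (a point): middle of the flat round 24 mm dark press mark on top of the cover, 55 mm from the hinge (the cover reaches 84 mm); 42 mm above the bench when shut, about 67 mm when open
- brush: dark anti-static brush 16 x 141 x 8 mm lying behind the rack; bystander
- solder: solder spool 52 mm diameter, 34 mm tall, standing behind the rack; bystander
Mind the look-alikes: they are no part of the job. Leave any brown look-alike of the rack alone.

How it is judged:
By the outcome, as a careful person would: the job done as asked, in the order asked, and still so for the second after the job is handed in, while the arm keeps its last pose, push and grip.
It also fails if it takes over 45 s, if anything falls off the work surface, if the arm or the gripper's body presses on something with over 40 N, if the wrist force passes 120 N, or if a joint passes its speed limit or range.

## Working session

There is one attempt and no reset: what is moved stays moved. The work goes in short steps, Python scripts to look and compute and a tool call to move; the robot and the scene stay as the last step left them, time stands still between calls to the robot, and variables do not carry over. Pictures are saved under pics/ and viewed, at most 10 in all, crops included, and the job is handed in when it is done.

Besides the shell and the picture viewer there is one more tool, called as name([rows], argument=value, ...), one row to a line, values as JSON. arm_command: Moves the arm, as the interface text tells. Its arguments: {"type":"object","properties":{"rows":{"type":"array","items":{"type":"array","items":{"type":"array","items":{"type":"number","minimum":-1,"maximum":1}}}}},"required":["rows"]}

```bash
mkdir -p pics; ls; python3 - <<'E'
from cell import *
import cv2,numpy as np
s=state();print(s)
for n in ["scene","top"]:
    p,d=read_camera(n);cv2.imwrite(f"pics/{n}0.png",p[:,:,::-1]);np.save(f"pics/{n}0.npy",d);print(n,get_calibration(n))
print(get_calibration("wrist"))
E
```

```text
pics
{'t': 0.0, 'joints': array([-1.30860560e+00,  4.91533096e-01,  1.55947006e+00,  1.01561922e-05,
        1.09171902e+00, -1.05610961e-01]), 'qvel': array([-1.19082957e-04,  2.58173179e-04,  3.80996433e-04,  1.52621093e-04,
        1.06757019e-03,  4.38848095e-05]), 'tau': array([ 1.43725885e-05, -6.12644434e+01, -2.58184969e+01,  6.92049810e-02,
        4.82442684e-02, -1.64815433e-04]), 'eef_pos': array([ 224.73157214, -583.14909104,  404.17097743]), 'tcp_rot': array([-3.14047037e+00, -1.28026057e-04,  3.67796932e-01]), 'ft_force': array([-0.44314762, -0.27498362,  0.04300426]), 'moment': array([0.01437453, 0.03156418, 0.00313126]), 'grip_force': 0.0, 'opening': 0.9991861988454362}
scene {'camera_matrix': array([[591.77620898,   0.        , 321.18511359],
       [  0.        , 591.77620898, 245.40379387],
       [  0.        ,   0.        ,   1.        ]]), 'position': array([-59.54150163, 432.15292285, 816.87963122]), 'orientation': array([ 8.26359901e-01, -1.56634766e-03, -2.30323747e+00])}
top {'camera_matrix': array([[563.95311692,   0.        , 326.34667883],
       [  0.        , 563.95311692, 232.90700498],
       [  0.        ,   0.        ,   1.        ]]), 'position': array([ 422.81646984,  -99.59552278, 1140.48944073]), 'orientation': array([ 0.08127558,  0.00573349, -1.54562867])}
{'camera_matrix': array([[371.64829954,   0.        , 311.39406787],
       [  0.        , 371.64829954, 244.27725114],
       [  0.        ,   0.        ,   1.        ]]), 'hand_eye': array([[-2.41881171e-04,  9.63862192e-01,  2.66401233e-01,
         7.54929894e+01],
       [ 9.99999970e-01,  2.45754142e-04,  1.87988543e-05,
         5.73655549e-02],
       [-4.73497016e-05,  2.66401230e-01, -9.63862222e-01,
         2.01242384e+01],
       [ 0.00000000e+00,  0.00000000e+00,  0.00000000e+00,
         1.00000000e+00]])}
```

View pics/top0.png

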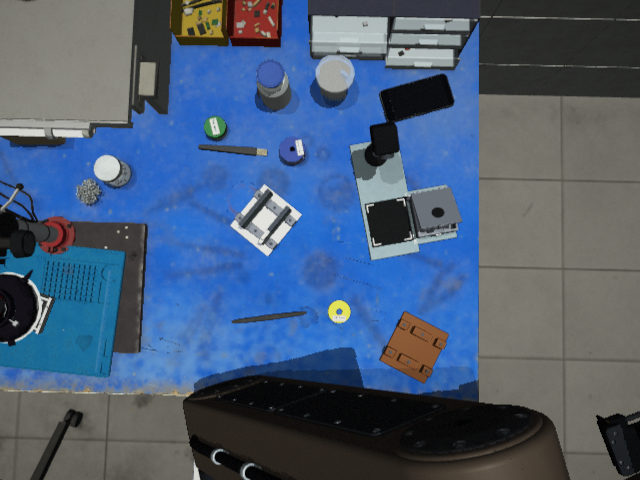

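View pics/scene0.png

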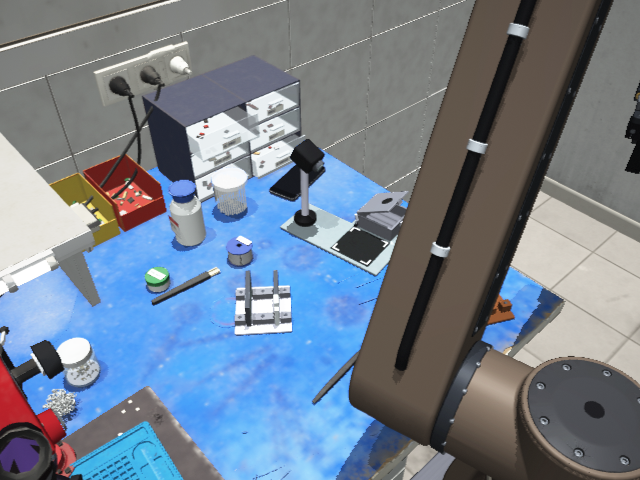

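The top view shows the rack at (265,219), the reader pad at (388,222), the open cover at (436,208), the post head at (383,138), and the brown look-alike at (415,347). The pen at (268,317) and the drawers are clutter. Next I need a crop to tell the two plates in the rack apart.

```bash
cat > h.py <<'E'
from cell import *
import cv2,numpy as np
from scipy.spatial.transform import Rotation as Ro
def RPY(o): return Ro.from_euler('xyz',o)
def cam(n):
    c=get_calibration(n); return c["camera_matrix"],np.array(c["position"]),RPY(c["orientation"]).as_matrix()
def ray(n,u,v):
    K,p,R=cam(n); d=R@np.array([(u-K[0,2])/K[0,0],-(v-K[1,2])/K[1,1],-1]); return p,d
def atz(n,u,v,z):
    p,d=ray(n,u,v); return p+d*(z-p[2])/d[2]
def atd(n,u,v,D):
    p,d=ray(n,u,v); return p+d*D[int(v),int(u)]
def proj(n,P):
    K,p,R=cam(n); q=R.T@(np.array(P)-p); return np.array([K[0,2]+K[0,0]*q[0]/-q[2],K[1,2]-K[1,1]*q[1]/-q[2]])
E
python3 - <<'E'
from h import *
t=cv2.imread("pics/top0.png");s=cv2.imread("pics/scene0.png")
a=cv2.resize(t[180:260,225:305],(400,400),interpolation=cv2.INTER_CUBIC)
b=cv2.resize(s[265:345,225:305],(400,400),interpolation=cv2.INTER_CUBIC)
cv2.imwrite("pics/c1.png",np.hstack([a,b]))
c=cv2.resize(t[120:270,340:480],(560,600),interpolation=cv2.INTER_CUBIC)
cv2.imwrite("pics/c2.png",c)
E
```

```text
(no output)
```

View pics/c1.png

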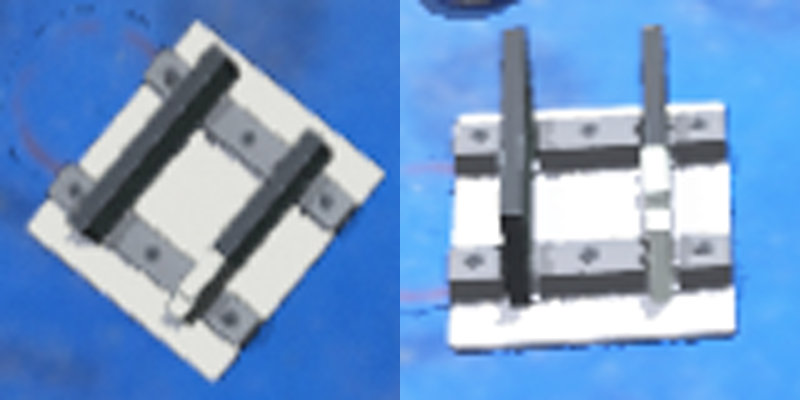

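View pics/c2.png

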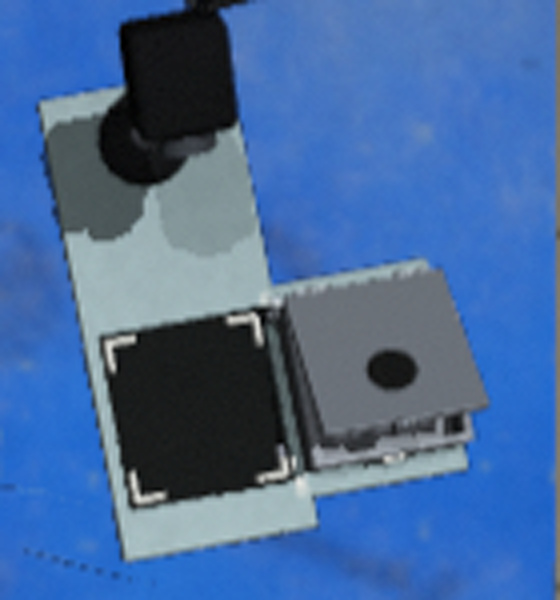

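Possible confusions for the notched plate: the blank plate (crop 160,140, top 257,208), all dark edging with no notch, and the brown rack (415,347). The one I want is the lower-right plate (crop 260,225, top 277,225). Its white frosted end with the notch is at the lower left (crop 190,295), in both views. Now the measurements.

```bash
python3 - <<'E'
from h import *
np.set_printoptions(precision=1,suppress=True)
D=np.load("pics/top0.npy")
f=lambda x,y:(225+x/5,180+y/5)
g=lambda x,y:(340+x/4,120+y/4)
c=[atz("top",*f(*q),6) for q in [(195,20),(385,175),(215,380),(28,228)]]
c=np.array(c);print(c, np.linalg.norm(c-np.roll(c,-1,0),axis=1),"ctr",c.mean(0))
for q in [(320,145),(235,235),(190,55),(262,205),(300,160)]: print("plate",q,atd("top",*f(*q),D))
m=[atz("top",*g(*q),7) for q in [(105,340),(262,315),(292,478),(135,505)]];m=np.array(m)
print("pad",m,np.linalg.norm(m-np.roll(m,-1,0),axis=1),m.mean(0))
print("foot",[atz("top",*g(*q),6) for q in [(40,100),(125,560),(316,525),(270,285)]])
print("mark",atd("top",*g(392,370),D),atz("top",*g(392,370),67))
print("cover corners",[atz("top",*g(*q),z) for q,z in [((283,295),38),((443,270),38),((490,405),77),((325,447),77)]])
print("cover d",[atd("top",*g(*q),D) for q in [(300,310),(435,285),(475,400),(335,435)]])
print("head",atd("top",*g(180,75),D),[atz("top",*g(*q),205) for q in [(130,135),(235,120)]])
# scene plate tops
h=lambda x,y:(225+(x-400)/5,265+y/5)
for q in [(653,28),(655,150)]: print("scene",atz("scene",*h(*q),56))
# depth points around plate
pts=[]
for v in range(180,260):
  for u in range(225,305):
    P=atd("top",u+.5,v+.5,D)
    if 50<P[2]<62: pts.append(P)
pts=np.array(pts);np.save("pics/pl.npy",pts);print(len(pts))
th=np.arctan2(*( (c[0]-c[3])[[1,0]]));print("yaw rack edge",th, np.arctan2(*((c[1]-c[2])[[1,0]])))
e=np.array([np.cos(th),np.sin(th)]);n=np.array([-e[1],e[0]])
q=(pts[:,:2]-c.mean(0)[:2]);
for s in (1,-1):
  k=s*(q@n)>5; a=q[k]@e; b=q[k]@n; print(s,k.sum(),a.min(),a.max(),np.percentile(b,[1,50,99]),np.polyfit(a,b,1))
E
```

```text
[[611.7  38.5   6. ]
 [550.2 -40.6   6. ]
 [465.5  25.5   6. ]
 [525.1 103.2   6. ]] [100.2 107.4  97.9 108.1] ctr [538.1  31.7   6. ]
plate (320, 145) [557.  -16.8  44.6]
plate (235, 235) [519.8  14.   56.6]
plate (190, 55) [597.4  40.2   5.2]
plate (262, 205) [531.7   4.1  55.8]
plate (300, 160) [549.9  -9.9  53.5]
pad [[ 573.6 -170.1    7. ]
 [ 588.3 -249.3    7. ]
 [ 506.  -265.5    7. ]
 [ 490.4 -186.8    7. ]] [80.5 83.9 80.2 84.9] [ 539.6 -217.9    7. ]
foot [array([ 696.4, -134.6,    6. ]), array([ 462.7, -182.4,    6. ]), array([ 482.6, -278. ,    6. ]), array([ 603.9, -253.2,    6. ])]
mark [ 554.4 -303.6   68.2] [ 554.5 -303.8   67. ]
cover corners [array([ 593.9, -255.4,   38. ]), array([ 608.3, -334. ,   38. ]), array([ 537.8, -348.4,   77. ]), array([ 515.9, -270.6,   77. ])]
cover d [array([ 585.4, -262.6,   46.4]), array([ 599.7, -328.8,   44.3]), array([ 539.3, -339.9,   83.1]), array([ 521.6, -275. ,   78.6])]
head [ 664.3 -188.6  190.3] [array([ 634.4, -166.6,  205. ]), array([ 641.8, -210.6,  205. ])]
scene [558.8 -14.4  56. ]
scene [511.6  22.6  56. ]Traceback (most recent call last):
  File "<stdin>", line 23, in <module>
  File "h.py", line 12, in atd
    p,d=ray(n,u,v); return p+d*D[int(v),int(u)]
        ~~~^^^^^^^
  File "h.py", line 8, in ray
    K,p,R=cam(n); d=R@np.array([(u-K[0,2])/K[0,0],-(v-K[1,2])/K[1,1],-1]); return p,d
          ~~~^^^
  File "h.py", line 6, in cam
    c=get_calibration(n); return c["camera_matrix"],np.array(c["position"]),RPY(c["orientation"]).as_matrix()
ValueError: time passes only in moves, steps and waits
```

arm_command([
  [[0.89,-0.32,0.25,0,0,0,-1],[0.89,-0.32,0.25,0,0,0,-1],[0.89,-0.32,0.25,0,0,0,-1],[0.89,-0.32,0.25,0,0,0,-1],[0.89,-0.32,0.25,0,0,0,-1]],
])

```text
t: 0.52
eef_pos: [334.6, -487.6, 365.9]
tcp_rot: [-3.139, -0.0, 0.371]
ft_force: [1.6, -0.3, 0.0]
opening: 0.706
grip_force: 0.0
```

arm_command([
  [[0.89,-0.32,0.25,0,0,0,-1],[0.89,-0.32,0.25,0,0,0,-1],[0.89,-0.32,0.25,0,0,0,-1],[0.89,-0.32,0.25,0,0,0,-1],[0.89,-0.32,0.25,0,0,0,-1]],
])

```text
t: 0.93
eef_pos: [441.5, -395.4, 328.5]
tcp_rot: [-3.14, 0.0, 0.371]
ft_force: [-0.7, -0.5, -0.4]
opening: 0.357
grip_force: 0.0
```

arm_command([
  [[0.89,-0.32,0.25,0,0,0,-1],[0.89,-0.32,0.25,0,0,0,-1],[0.89,-0.32,0.25,0,0,0,-1],[0.89,-0.32,0.25,0,0,0,-1],[0.89,-0.32,0.25,0,0,0,-1],[0.89,-0.32,0.25,0,0,0,-1],[0.89,-0.32,0.25,0,0,0,-1]],
])

```text
t: 1.52
eef_pos: [545.9, -306.1, 292.5]
tcp_rot: [3.141, 0.0, 0.367]
ft_force: [0.1, 1.1, -1.1]
opening: 0.004
grip_force: 0.0
```

```bash
cat > h.py <<'E'
from cell import *
import cv2,numpy as np
from scipy.spatial.transform import Rotation as Ro
np.set_printoptions(precision=3,suppress=True)
_c={}
def RPY(o): return Ro.from_euler('xyz',o)
def cam(n):
    if n not in _c:
        c=get_calibration(n); _c[n]=(c["camera_matrix"],np.array(c["position"]),RPY(c["orientation"]).as_matrix())
    return _c[n]
def ray(n,u,v):
    K,p,R=cam(n); d=R@np.array([(u-K[0,2])/K[0,0],-(v-K[1,2])/K[1,1],-1]); return p,d
def atz(n,u,v,z):
    p,d=ray(n,u,v); return p+d*(z-p[2])/d[2]
def atd(n,u,v,D):
    p,d=ray(n,u,v); return p+d*D[int(v),int(u)]
def wray(u,v,s):
    c=get_calibration("wrist");K=c["camera_matrix"];H=c["hand_eye"]
    a=np.array([u-K[0,2],v-K[1,2]]);r=np.hypot(*a);t=r/K[0,0]
    d=np.array([*(np.sin(t)*a/max(r,1e-9)*[1,-1]),-np.cos(t)])
    R=RPY(s["tcp_rot"]).as_matrix(); return R@H[:3,3]+s["eef_pos"],R@H[:3,:3]@d
def watz(u,v,z,s):
    p,d=wray(u,v,s); return p+d*(z-p[2])/d[2]
def delta(P,Rt,s=None):
    """normalised shift and turn from the current pose to TCP at P, matrix Rt"""
    s=s or state(); R=RPY(s["tcp_rot"])
    print("shift",R.inv().apply(np.array(P)-s["eef_pos"])/150,"turn",(R.inv()*Ro.from_matrix(Rt)).as_rotvec()/(2*np.pi))
xr=np.array([np.cos(.198),np.sin(.198),0]);yr=np.array([-xr[1],xr[0],0]);Z=np.array([0,0,1.])
pad=np.array([539.6,-217.9,0]); e=np.array([np.cos(-.652),np.sin(-.652),0]);n=np.array([-e[1],e[0],0]); rack=np.array([538.1,31.7,0])
E
python3 - <<'E'
from h import *
s=state();print(s["t"],s["eef_pos"],s["tcp_rot"],s["joints"],s["ft_force"],s["opening"])
p,d=read_camera("top");np.save("pics/top1.npy",d)
q,_=read_camera("wrist")
cv2.imwrite("pics/v1.png",np.hstack([cv2.resize(p[120:270,340:480,::-1],(374,400)),cv2.resize(q[:,:,::-1],None,fx=.65,fy=.65)[:, :416][:312].copy() if 0 else cv2.resize(q[:,:,::-1],(426,400))]))
m=np.array([550.5,-305.5,290]);delta(m,RPY(s["tcp_rot"]).as_matrix(),s)
E
```

```text
1.5167 [ 545.876 -306.112  292.536] [3.141 0.    0.367] [-0.617  0.617  1.666 -0.     0.859  0.588] [ 0.094  1.052 -1.104] 0.00376709246138132
shift [0.03  0.007 0.017] turn [0. 0. 0.]
```

View pics/v1.png

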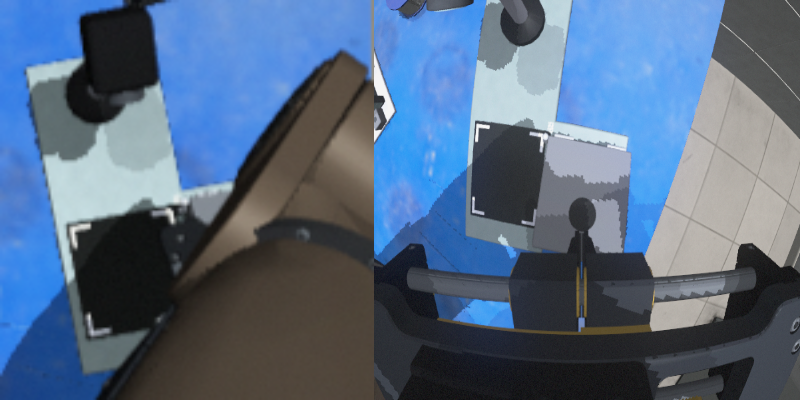

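The wrist view shows the press mark at (582,215), right by the fingertips, so I press now.

arm_command([
  [[0.02,0,0.15,0,0,0,-1],[0.02,0,0.22,0,0,0,-1],[0.02,0,0.28,0,0,0,-1],[0.02,0,0.32,0,0,0,-1],[0.02,0,0.35,0,0,0,-1],[0.02,0,0.37,0,0,0,-1],[0.02,0,0.37,0,0,0,-1]],
])

```text
t: 2.2
eef_pos: [549.4, -303.8, 236.4]
tcp_rot: [-3.141, 0.0, 0.368]
ft_force: [0.0, 0.9, 0.1]
opening: 0.002
grip_force: 0.0
```

arm_command([
  [[0,0,0.01,0,0,0,-1],[0,0,0.02,0,0,0,-1],[0,0,0.025,0,0,0,-1],[0,0,0.03,0,0,0,-1],[0,0,0.03,0,0,0,-1]],
])

```text
t: 2.62
eef_pos: [549.5, -303.7, 232.3]
tcp_rot: [3.141, -0.0, 0.368]
ft_force: [0.1, 0.1, -0.7]
opening: 0.002
grip_force: 0.0
```

arm_command([
  [[0,0,-0.25,0,0,0,-0.16],[-0.3,0,-0.6,0,0,0,-0.16],[-0.6,0,-0.8,0,0,0,-0.16],[-0.6,0,-0.8,0,0,0,-0.16],[-0.6,0,-0.8,0,0,0,-0.16],[-0.6,0,-0.8,0,0,0,-0.16]],
])

```text
t: 3.12
eef_pos: [464.6, -336.6, 353.9]
tcp_rot: [3.139, -0.001, 0.366]
ft_force: [-0.1, 0.8, -0.8]
opening: 0.367
grip_force: 0.0
```

```bash
python3 - <<'E'
from h import *
s=state();print(s["eef_pos"],s["joints"],s["opening"])
q,d=read_camera("wrist")
cv2.imwrite("pics/v2.png",q[:,:,::-1])
# grasp pose: tool z down, y along +-n
for sg in (1,-1):
    y=sg*n; R=np.stack([np.cross(y,-Z),y,-Z],1)
    P=rack-25*n+10*e+np.array([0,0,171+90]); print(P); delta(P,R,s)
E
```

```text
[ 464.587 -336.62   353.887] [-0.742  0.475  1.745 -0.     0.918  0.463] 0.366635773746659
[530.879   5.76  261.   ]
shift [ 1.228 -1.975  0.615] turn [ 0.     0.    -0.338]
[530.879   5.76  261.   ]
shift [ 1.228 -1.975  0.615] turn [ 0.    -0.     0.162]
```

View pics/v2.png

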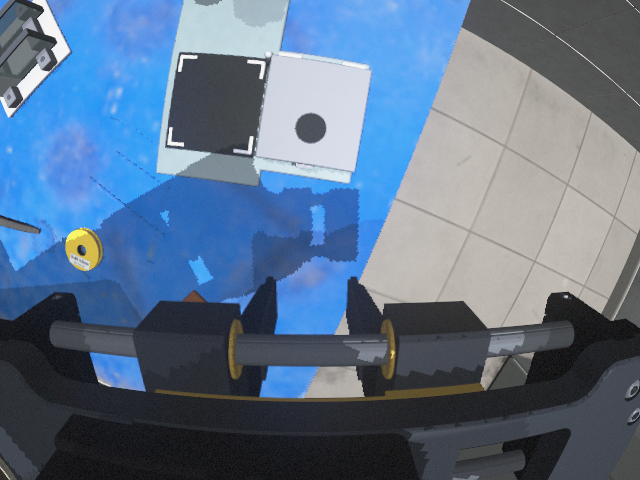

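The cover is flat shut, with its mark at (311,128). Now I'll tilt the tool in free air to learn which way the wrist joints turn before choosing the grasp.

arm_command([
  [[0.4,-0.9,0,-0.13,-0.05,0,-0.16],[0.4,-0.9,0,-0.13,-0.05,0,-0.16],[0.4,-0.9,0,-0.13,-0.05,0,-0.16],[0.4,-0.9,0,-0.13,-0.05,0,-0.16],[0.4,-0.9,0,-0.13,-0.05,0,-0.16],[0.4,-0.9,0,-0.13,-0.05,0,-0.16],[0.4,-0.9,0,-0.13,-0.05,0,-0.16],[0.4,-0.9,0,-0.13,-0.05,0,-0.16],[0.4,-0.9,0,-0.13,-0.05,0,-0.16]],
])

```text
t: 3.92
eef_pos: [489.9, -186.5, 377.3]
tcp_rot: [2.341, 0.283, 0.238]
ft_force: [-0.8, 0.9, -0.2]
opening: 0.419
grip_force: 0.0
```

```bash
cat >> h.py <<'E'
# FK model: Rz(j1) Ry(j2+j3) Rz(s4 j4) Ry(j5) Rz(j6) C
E
python3 - <<'E'
from h import *
s=state();print(s["t"],s["eef_pos"],s["tcp_rot"],s["joints"])
j=s["joints"];T=RPY(s["tcp_rot"])
j0=np.array([-0.742,0.475,1.745,0,0.918,0.463]);T0=RPY([3.139,-.001,.366])
def F(j,s4): return Ro.from_euler('ZYZYZ',[j[0],j[1]+j[2],s4*j[3],j[4],j[5]])
for s4 in (1,-1):
    C=F(j0,s4).inv()*T0
    print(s4,C.as_rotvec(),((F(j,s4)*C).inv()*T).magnitude())
E
```

```text
3.9167 [ 489.855 -186.475  377.262] [2.341 0.283 0.238] [-0.381  0.395  1.907 -1.134  0.878  1.62 ]Traceback (most recent call last):
  File "<stdin>", line 7, in <module>
  File "<stdin>", line 5, in F
  File "scipy/spatial/transform/_rotation.pyx", line 1413, in scipy.spatial.transform._rotation.Rotation.from_euler
ValueError: Expected axis specification to be a non-empty string of upto 3 characters, got ZYZYZ
```

```bash
cat >> h.py <<'E'
from scipy.optimize import least_squares
Q=np.array([[-1.30860560,.491533096,1.55947006,0,1.09171902,-.105610961],[-0.617,0.617,1.666,0,0.859,0.588],[-0.742,0.475,1.745,0,0.918,0.463],[-0.381,0.395,1.907,-1.134,0.878,1.62]])
PP=np.array([[224.73,-583.15,404.17],[545.876,-306.112,292.536],[464.587,-336.62,353.887],[489.855,-186.475,377.262]])
TT=RPY(np.array([[-3.14047,0,.3678],[3.141,0,.367],[3.139,-.001,.366],[2.341,.283,.238]]))
rz=lambda a:Ro.from_euler('z',a); ry=lambda a:Ro.from_euler('y',a)
def fk(j,p):
    a,h,L1,b,L2,lp,lq,d6=p
    A=rz(j[0]);x=A.apply([a,lp,h]);A=A*ry(j[1]);x=x+A.apply([0,0,L1]);A=A*ry(j[2])
    x=x+A.apply([b,0,L2]);A=A*rz(j[3])*ry(j[4]);x=x+A.apply([0,lq,d6]);return x,A*rz(j[5])
def fitfk(Q=Q,PP=PP):
    p0=np.array([0,180,600,0,560,0,66,120.])
    f=lambda p:np.r_[np.concatenate([fk(q,p)[0]-x for q,x in zip(Q,PP)]),(p-p0)*.003]
    r=least_squares(f,p0);return r.x,r.fun[:-8]
E
python3 - <<'E'
from h import *
p,r=fitfk();print(p,r)
C=fk(Q[2],p)[1].inv()*TT[2]
for q,T in zip(Q,TT): print(((fk(q,p)[1]*C).inv()*T).magnitude(),C.as_rotvec())
E
```

```text
[  0.727 197.357 586.365  43.649 410.699  66.075  -0.111  81.725] [ 0.063  0.016 -0.033 -0.149 -0.146 -0.087  0.109  0.092  0.137  0.016
 -0.008 -0.017]
0.0008152658793256966 [0.001 0.    1.571]
0.0020260120096632656 [0.001 0.    1.571]
5.551332171438735e-17 [0.001 0.    1.571]
0.001024432432407678 [0.001 0.    1.571]
```

```bash
cat >> h.py <<'E'
FP=fitfk()[0]; C=rz(np.pi/2)
lo=np.array([-3.1,-.84,.05,-1.13,.06,-2.69]);hi=np.array([3.1,2.19,2.79,4.28,2.93,2.69])
def ik(P,R,seeds=None):
    R=Ro.from_matrix(R);best=None
    f=lambda j:np.r_[(fk(j,FP)[0]-P)/100,((fk(j,FP)[1]*C).inv()*R).as_rotvec()]
    for j0 in ([[-.3,.5,1.8,k,1,m] for k in (-.6,.6,3.5) for m in (-1.5,0,1.5)] if seeds is None else seeds):
        r=least_squares(f,j0,bounds=(lo,hi))
        if best is None or r.cost<best.cost-1e-9: best=r
    return best.x,np.sqrt(2*best.cost)
def tool(px,py,pz,al,sg):
    z=-np.cos(al)*pz-np.sin(al)*px; y=sg*py; return np.stack([np.cross(y,z),y,z],1)
def grasp(al,sg,xg=14,zg=41,up=0):
    R=tool(e,n,Z,al,sg); return rack-25*n+e*xg+Z*(6+zg-6+up)-171*R[:,2],R   # zg = height above bench
def final(al,sg,be,xg=14,zg=41,h=130):
    py=np.sin(be)*Z-np.cos(be)*yr*0+0*Z
    px=-xr; py=np.sin(be)*Z+np.cos(be)*np.cross(Z,px); pz=np.cross(px,py)
    R=tool(px,py,pz,al,sg); lab=pad+Z*h
    g=lab+px*(xg+30)+pz*(zg-6-25); return g-171*R[:,2],R
E
python3 - <<'E'
from h import *
for sg in (1,-1):
  for al in np.radians([0,20,35,45]):
    j,c=ik(*grasp(al,sg)); print("G",sg,al.round(2),c.round(3),j)
    for be in np.radians([52,60,70]):
      P,R=final(al,sg,be); j,c=ik(P,R); print("  F",be.round(2),c.round(4),j,P,"z",R[:,2])
E
```

```text
G 1 0.0 0.0 [-0.118  0.643  1.948 -0.     0.55  -1.036]
  F 0.91 0.3032 [-0.206  0.57   2.079 -1.13   0.78   2.205] [468.403 -86.712 241.435] z [ 0.155 -0.773 -0.616]
  F 1.05 0.3229 [-0.182  0.643  2.199  4.28   0.93   2.69 ] [465.625 -72.867 220.5  ] z [ 0.17  -0.849 -0.5  ]
  F 1.22 0.3594 [-0.138  0.728  2.205  4.28   1.128  2.69 ] [463.003 -59.794 191.906] z [ 0.185 -0.921 -0.342]
G 1 0.35 0.0 [-0.191  0.73   1.774  0.187  0.961 -1.241]
  F 0.91 0.2483 [-0.355  0.575  2.366  3.568  0.786 -2.69 ] [ 412.659 -106.184  235.086] z [ 0.481 -0.659 -0.579]
  F 1.05 0.2789 [-0.301  0.659  2.396  3.659  1.026 -2.69 ] [410.039 -93.128 215.344] z [ 0.495 -0.731 -0.47 ]
  F 1.22 0.2928 [-0.242  0.777  2.414  3.786  1.311 -2.69 ] [407.566 -80.8   188.379] z [ 0.509 -0.798 -0.321]
G 1 0.61 0.0 [-0.231  0.822  1.648  0.25   1.25  -1.299]
  F 0.91 0.0374 [-0.472  0.616  2.455  3.297  0.974 -2.69 ] [ 377.032 -129.899  222.395] z [ 0.689 -0.52  -0.504]
  F 1.05 0.1114 [-0.435  0.701  2.488  3.351  1.2   -2.69 ] [ 374.728 -118.419  205.037] z [ 0.702 -0.583 -0.41 ]
  F 1.22 0.182 [-0.384  0.824  2.
[... 1332 characters left out ...]
.615  2.453  3.33   0.969  0.405] [ 377.032 -129.899  222.395] z [ 0.689 -0.52  -0.504]
  F 1.05 0.0 [-0.424  0.696  2.481  3.406  1.183  0.33 ] [ 374.728 -118.419  205.037] z [ 0.702 -0.583 -0.41 ]
  F 1.22 0.0 [-0.383  0.811  2.504  3.479  1.45   0.265] [ 372.554 -107.58   181.329] z [ 0.714 -0.642 -0.28 ]
G -1 0.79 0.0 [-0.251  0.89   1.571  0.283  1.431  1.822]
  F 0.91 0.0 [-0.59   0.676  2.507  3.023  1.161  0.499] [ 357.614 -149.193  210.599] z [ 0.803 -0.407 -0.435]
  F 1.05 0.0 [-0.555  0.756  2.534  3.104  1.357  0.382] [ 355.605 -139.179  195.458] z [ 0.814 -0.461 -0.354]
  F 1.22 0.0 [-0.52   0.866  2.555  3.176  1.606  0.262] [ 353.708 -129.724  174.776] z [ 0.824 -0.512 -0.242]
```

```bash
cat >> h.py <<'E'
AL=np.radians(35);SG=-1;BE=np.radians(60);XG=14;ZG=43
E
python3 - <<'E'
from h import *
s=state()
P,R=grasp(AL,SG,XG,ZG,up=90);jt,c=ik(P,R);print(P,jt,c);delta(P,R,s)
R0=RPY(s["tcp_rot"])
for k in (.25,.5,.75):   # straight path check
    Rk=R0*Ro.from_rotvec(k*(R0.inv()*Ro.from_matrix(R)).as_rotvec());Pk=s["eef_pos"]*(1-k)+k*P
    print(k,ik(Pk,Rk.as_matrix(),[s["joints"].clip(lo+.01,hi-.01)*(1-k)+k*jt]),(Pk+190*Rk.as_matrix()[:,2]))
E
```

```text
[612.021 -56.18  273.075] [-0.231  0.695  1.611  0.24   1.409  1.883] 1.391532533595483e-10
shift [ 1.151 -0.733 -0.196] turn [ 0.18  -0.1    0.105]
0.25 (array([-0.319,  0.471,  1.819, -0.754,  1.069,  1.608]), np.float64(1.9654423198223455e-10)) [ 474.006 -258.7    199.672]
0.5 (array([-0.278,  0.548,  1.735, -0.417,  1.23 ,  1.666]), np.float64(1.4374633182734678e-10)) [ 474.193 -174.806  159.789]
0.75 (array([-0.252,  0.623,  1.665, -0.09 ,  1.347,  1.765]), np.float64(6.357039897850083e-12)) [490.713 -82.667 132.315]
```

arm_command([
  [[0.57,-0.37,-0.1,0.09,-0.05,0.053,-0.16],[0.57,-0.37,-0.1,0.09,-0.05,0.053,-0.16],[0.57,-0.37,-0.1,0.09,-0.05,0.053,-0.16],[0.57,-0.37,-0.1,0.09,-0.05,0.053,-0.16],[0.57,-0.37,-0.1,0.09,-0.05,0.053,-0.16],[0.57,-0.37,-0.1,0.09,-0.05,0.053,-0.16],[0.57,-0.37,-0.1,0.09,-0.05,0.053,-0.16]],
])

```text
t: 4.5
eef_pos: [548.2, -121.7, 322.8]
tcp_rot: [2.772, 0.364, -0.233]
ft_force: [-0.2, -0.3, 0.1]
opening: 0.424
grip_force: 0.0
```

```bash
python3 - <<'E'
from h import *
s=state();print(s["joints"],s["eef_pos"]);delta(*grasp(AL,SG,XG,ZG,up=90),s)
E
```

```text
[-0.281  0.548  1.743 -0.412  1.226  1.669] [ 548.23  -121.681  322.78 ]
shift [ 0.41  -0.559 -0.004] turn [ 0.089 -0.049  0.052]
```

arm_command([
  [[0.41,-0.559,-0.004,0.089,-0.049,0.052,-0.16],[0.41,-0.559,-0.004,0.089,-0.049,0.052,-0.16],[0.41,-0.559,-0.004,0.089,-0.049,0.052,-0.16],[0.41,-0.559,-0.004,0.089,-0.049,0.052,-0.16],[0.41,-0.559,-0.004,0.089,-0.049,0.052,-0.16],[0.41,-0.559,-0.004,0.089,-0.049,0.052,-0.16],[0.41,-0.559,-0.004,0.089,-0.049,0.052,-0.16],[0.41,-0.559,-0.004,0.089,-0.049,0.052,-0.16]],
])

```text
t: 5.17
eef_pos: [611.1, -56.6, 273.6]
tcp_rot: [3.134, 0.602, -0.651]
ft_force: [-0.0, 0.5, 0.5]
opening: 0.423
grip_force: 0.0
```

```bash
python3 - <<'E'
from h import *
q,d=read_camera("wrist");s=state();print(s["joints"],s["eef_pos"],s["opening"]);delta(*grasp(AL,SG,XG,ZG,up=90),s)
cv2.imwrite("pics/v3.png",q[:,:,::-1]);delta(*grasp(AL,SG,XG,ZG),s)
E
```

```text
[-0.23   0.692  1.614  0.23   1.403  1.885] [611.13  -56.488 273.881] 0.42111025664099455
shift [ 0.006 -0.005  0.002] turn [ 0.001 -0.001  0.   ]
shift [ 0.346 -0.009  0.497] turn [ 0.001 -0.001  0.   ]
```

View pics/v3.png

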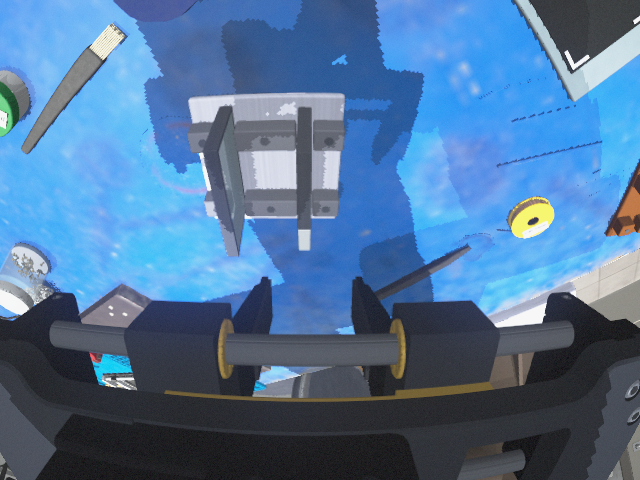

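The wrist view shows the notched plate edge-on at u≈304 (clear end at 304,108, pale frosted end at 304,248) with the gripper centred near it. I'll turn these pixels into positions as a check.

```bash
python3 - <<'E'
from h import *
s=state()
g=rack-25*n
for u,v in [(304,108),(304,228),(304.5,248),(304,170)]:
    P=watz(u,v,56,s);q=P-g;print(P,"along",q@e,"across",q@n)
for u,v in [(190,98),(344,94),(336,218),(210,217)]:
    P=watz(u,v,6,s);q=P-rack;print(P,q@e,q@n)
E
```

```text
[583.306 -31.966  56.   ] along 74.56405380304473 across 1.8240690849378751
[516.111  20.256  56.   ] along -10.534383144127567 across 2.561620642114792
[500.256  32.196  56.   ] along -30.382614327161015 across 2.4313164894741064
[552.889  -8.371  56.   ] along 36.06902977086339 across 2.1224397466778733
[614.118  36.06    6.   ] 57.779446107118204 49.59142808078848
[555.07  -40.532   6.   ] 57.31791029502856 -47.11837905793695
[467.16   26.091   6.   ] -52.98489074702567 -47.50319745836326
[531.409 106.83    6.   ] -50.90570627788992 55.65883366355125
```

```bash
echo "rack=rack+2.5*e+2*n" >> h.py; python3 - <<'E'
from h import *
delta(*grasp(AL,SG,XG,ZG))
E
```

```text
shift [ 0.359 -0.022  0.487] turn [ 0.001 -0.001  0.   ]
```

arm_command([
  [[0.09,-0.022,0.12,0.001,-0.001,0,-0.16],[0.18,-0.022,0.24,0.001,-0.001,0,-0.16],[0.27,-0.022,0.36,0.001,-0.001,0,-0.16],[0.36,-0.022,0.487,0.001,-0.001,0,-0.16],[0.36,-0.022,0.487,0.001,-0.001,0,-0.16],[0.36,-0.022,0.487,0.001,-0.001,0,-0.16]],
])

```text
t: 5.72
eef_pos: [615.3, -55.7, 183.2]
tcp_rot: [-3.141, 0.611, -0.652]
ft_force: [-0.2, -0.1, -0.4]
opening: 0.422
grip_force: 0.0
```

arm_command([
  [[0,0,0,0,0,0,-1],[0,0,0,0,0,0,-1],[0,0,0,0,0,0,-1],[0,0,0,0,0,0,-1],[0,0,0,0,0,0,-1],[0,0,0,0,0,0,-1]],
])

```text
t: 6.22
eef_pos: [615.5, -56.0, 184.2]
tcp_rot: [-3.139, 0.61, -0.653]
ft_force: [-0.0, -0.6, 3.0]
opening: 0.08
grip_force: 30.0
```

```bash
python3 - <<'E'
from h import *
s=state();print({k:s[k] for k in("t","joints","ft_force","moment","opening","grip_force","eef_pos")})
delta(*grasp(AL,SG,XG,ZG))
q,d=read_camera("wrist");cv2.imwrite("pics/v4.png",q[:,:,::-1])
E
```

```text
{'t': 6.2167, 'joints': array([-0.229,  0.819,  1.639,  0.253,  1.258,  1.846]), 'ft_force': array([-0.038, -0.561,  3.011]), 'moment': array([ 0.019, -0.006,  0.118]), 'opening': 0.0797732735086778, 'grip_force': 30.000490844249725, 'eef_pos': array([615.467, -56.015, 184.188])}
shift [0.003 0.002 0.007] turn [-0.001 -0.    -0.   ]
```

View pics/v4.png

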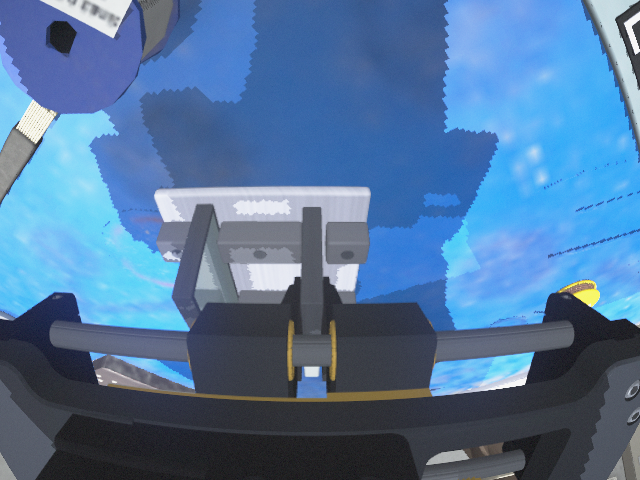

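The plate is gripped (7.6 mm opening, 30 N; clear end at 312,210, frosted end at 312,370). Next I plan the lift and the wrist swing-over in joint space, then check clearances.

```bash
cat >> h.py <<'E'
def path():
    JL=ik(*grasp(AL,SG,XG,ZG,up=220))[0]; P,R=final(AL,SG,BE,XG,ZG,h=230); JF=ik(P,R,[[-.42,.6,2.4,3.4,1.1,.35]])[0]
    M=(JL+JF)/2; M[4]=.45; M[1]=.35; M[2]=1.9
    from scipy.interpolate import PchipInterpolator
    return JL,M,JF,PchipInterpolator([0,.5,1],[JL,M,JF])
def pl(x,R,q):  # plate-frame point -> world, for TCP pose
    px=np.array(q)-np.array([XG,0,ZG-6]); A=tool(np.array([1,0,0.]),np.array([0,1,0.]),np.array([0,0,1.]),AL,SG)
    return x+R@np.array([0,0,171])+R@(A.T@px)
E
python3 - <<'E'
from h import *
JL,M,JF,pc=path();print(JL,M,JF)
Rp=None
for k in np.linspace(0,1,13):
    x,A=fk(pc(k),FP);R=(A*C);m=R.as_matrix()
    cs=np.array([pl(x,m,[a,0,b]) for a in(-45,45) for b in(0,50)])
    print(k.round(2),"tcp",x.round(),"z",m[:,2],"plate min",cs.min(0).round(),"max",cs.max(0).round(),"turn" ,0 if Rp is None else np.degrees((Rp.inv()*R).magnitude()).round());Rp=R
E
```

```text
[-0.229  0.554  1.491  0.239  1.663  1.946] [-0.325  0.35   1.9    1.861  0.45   1.071] [-0.42   0.384  2.414  3.484  0.821  0.196]
0.0 tcp [615. -56. 403.] z [-0.456  0.348 -0.819] plate min [490. -15. 226.] max [562.  39. 276.] turn 0
0.08 tcp [618. -47. 412.] z [-0.072  0.507 -0.859] plate min [560.  17. 220.] max [641.  87. 283.] turn 25.0
0.17 tcp [618. -45. 426.] z [ 0.294  0.553 -0.78 ] plate min [632.  22. 247.] max [708. 102. 312.] turn 22.0
0.25 tcp [612. -52. 438.] z [ 0.575  0.487 -0.657] plate min [689.   1. 284.] max [748.  85. 344.] turn 18.0
0.33 tcp [599. -64. 441.] z [ 0.75   0.358 -0.555] plate min [715. -40. 310.] max [764.  55. 363.] turn 15.0
0.42 tcp [581. -75. 434.] z [ 0.836  0.23  -0.498] plate min [705. -78. 317.] max [770.  23. 363.] turn 12.0
0.5 tcp [560. -83. 418.] z [ 0.871  0.147 -0.469] plate min [ 687. -102.  309.] max [762.   1. 350.] turn 9.0
0.58 tcp [538. -88. 398.] z [ 0.89   0.077 -0.449] plate min [ 665. -121.  296.] max [747. -18. 331.] turn 9.0
0.67 tcp [513. -94. 377.] z [ 0.896 -0.012 -0.445] plate min [ 638. -141.  278.] max [727. -42. 309.] turn 9.0
0.75 tcp [484. -99. 356.] z [ 0.887 -0.115 -0.448] plate min [ 606. -163.  258.] max [699. -70. 287.] turn 9.0
0.83 tcp [ 452. -104.  337.] z [ 0.861 -0.239 -0.449] plate min [ 567. -188.  239.] max [ 665. -103.  267.] turn 10.0
0.92 tcp [ 416. -110.  319.] z [ 0.807 -0.393 -0.44 ] plate min [ 521. -218.  223.] max [ 621. -144.  252.] turn 11.0
1.0 tcp [ 374. -117.  306.] z [ 0.702 -0.583 -0.41 ] plate min [ 462. -254.  217.] max [ 559. -194.  242.] turn 13.0
```

arm_command([
  [[-0.1,0,-0.14,0,0,0,-1],[-0.2,0,-0.28,0,0,0,-1],[-0.35,0,-0.5,0,0,0,-1],[-0.5,0,-0.714,0,0,0,-1],[-0.5,0,-0.714,0,0,0,-1]],
])

```text
t: 6.68
eef_pos: [615.8, -56.2, 321.4]
tcp_rot: [-3.134, 0.602, -0.65]
ft_force: [0.6, 0.2, -0.8]
opening: 0.083
grip_force: 30.0
```

```bash
cat > go.py <<'E'
import sys
from h import *
s=state();print(s["t"],s["joints"],s["grip_force"]);pc=path()[3]
x,A=fk(pc(float(sys.argv[1])),FP);delta(x,(A*C).as_matrix(),s)
E
python3 go.py .1
```

```text
6.6833 [-0.23   0.638  1.569  0.241  1.493  1.906] 29.99783992767334
shift [-0.379 -0.069 -0.496] turn [ 0.067  0.041 -0.018]
```

arm_command([
  [[-0.38,-0.07,-0.5,0.067,0.041,-0.018,-1],[-0.38,-0.07,-0.5,0.067,0.041,-0.018,-1],[-0.38,-0.07,-0.5,0.067,0.041,-0.018,-1],[-0.38,-0.07,-0.5,0.067,0.041,-0.018,-1],[-0.38,-0.07,-0.5,0.067,0.041,-0.018,-1],[-0.38,-0.07,-0.5,0.067,0.041,-0.018,-1]],
])

```text
t: 7.18
eef_pos: [618.0, -45.8, 408.3]
tcp_rot: [-2.692, 0.338, -0.596]
ft_force: [0.5, -1.3, -1.1]
opening: 0.082
grip_force: 30.0
```

```bash
python3 go.py .28
```

```text
7.1833 [-0.249  0.499  1.57   0.563  1.277  1.773] 29.997711181640625
shift [-0.083 -0.002 -0.217] turn [0.081 0.08  0.01 ]
```

arm_command([
  [[-0.083,0,-0.217,0.081,0.08,0.01,-1],[-0.083,0,-0.217,0.081,0.08,0.01,-1],[-0.083,0,-0.217,0.081,0.08,0.01,-1],[-0.083,0,-0.217,0.081,0.08,0.01,-1],[-0.083,0,-0.217,0.081,0.08,0.01,-1],[-0.083,0,-0.217,0.081,0.08,0.01,-1],[-0.083,0,-0.217,0.081,0.08,0.01,-1]],
])

```text
t: 7.77
eef_pos: [608.7, -56.1, 439.0]
tcp_rot: [-2.229, -0.013, -0.96]
ft_force: [-0.1, -0.2, -0.9]
opening: 0.082
grip_force: 30.0
```

```bash
python3 go.py .45
```

```text
7.7667 [-0.283  0.4    1.71   1.16   0.73   1.444] 29.998202919960022
shift [-0.013  0.228 -0.182] turn [0.024 0.051 0.038]
```

arm_command([
  [[-0.01,0.23,-0.18,0.024,0.051,0.038,-1],[-0.01,0.23,-0.18,0.024,0.051,0.038,-1],[-0.01,0.23,-0.18,0.024,0.051,0.038,-1],[-0.01,0.23,-0.18,0.024,0.051,0.038,-1],[-0.01,0.23,-0.18,0.024,0.051,0.038,-1]],
])

```text
t: 8.18
eef_pos: [573.5, -79.1, 428.9]
tcp_rot: [-2.075, 0.012, -1.356]
ft_force: [0.5, -0.2, -0.8]
opening: 0.084
grip_force: 30.0
```

```bash
python3 go.py .7
```

```text
8.1833 [-0.315  0.354  1.853  1.7    0.468  1.16 ] 29.998619556427002
shift [ 0.013  0.591 -0.236] turn [0.013 0.038 0.063]
```

arm_command([
  [[0.01,0.59,-0.24,0.013,0.038,0.063,-1],[0.01,0.59,-0.24,0.013,0.038,0.063,-1],[0.01,0.59,-0.24,0.013,0.038,0.063,-1],[0.01,0.59,-0.24,0.013,0.038,0.063,-1],[0.01,0.59,-0.24,0.013,0.038,0.063,-1],[0.01,0.59,-0.24,0.013,0.038,0.063,-1]],
])

```text
t: 8.68
eef_pos: [501.2, -95.9, 369.0]
tcp_rot: [-2.043, 0.253, -1.756]
ft_force: [-0.2, -0.2, -0.2]
opening: 0.082
grip_force: 30.0
```

```bash
python3 go.py .9
```

```text
8.6833 [-0.362  0.351  2.093  2.518  0.479  0.713] 29.999054074287415
shift [ 0.25   0.452 -0.324] turn [0.016 0.048 0.04 ]
```

arm_command([
  [[0.25,0.45,-0.32,0.016,0.048,0.04,-1],[0.25,0.45,-0.32,0.016,0.048,0.04,-1],[0.25,0.45,-0.32,0.016,0.048,0.04,-1],[0.25,0.45,-0.32,0.016,0.048,0.04,-1],[0.25,0.45,-0.32,0.016,0.048,0.04,-1],[0.25,0.45,-0.32,0.016,0.048,0.04,-1]],
])

```text
t: 9.18
eef_pos: [424.8, -108.8, 323.5]
tcp_rot: [-2.055, 0.334, -2.15]
ft_force: [-0.0, 0.7, -0.5]
opening: 0.083
grip_force: 30.0
```

```bash
python3 go.py 1
```

```text
9.1833 [-0.4    0.366  2.299  3.154  0.64   0.368] 29.998381733894348
shift [ 0.254  0.148 -0.207] turn [0.019 0.037 0.011]
```

arm_command([
  [[0.25,0.15,-0.21,0.019,0.037,0.011,-1],[0.25,0.15,-0.21,0.019,0.037,0.011,-1],[0.25,0.15,-0.21,0.019,0.037,0.011,-1],[0.25,0.15,-0.21,0.019,0.037,0.011,-1],[0.25,0.15,-0.21,0.019,0.037,0.011,-1],[0.25,0.15,-0.21,0.019,0.037,0.011,-1]],
])

```text
t: 9.68
eef_pos: [373.8, -115.7, 306.4]
tcp_rot: [-2.014, 0.292, -2.404]
ft_force: [0.2, -0.7, -0.5]
opening: 0.082
grip_force: 30.0
```

```bash
python3 - <<'E'
from h import *
s=state();P,R=final(AL,SG,BE,XG,ZG,h=230);delta(P,R,s);P,R=final(AL,SG,BE,XG,ZG,h=130);delta(P,R,s);print(ik(P,R,[s["joints"]]))
p,d=read_camera("top");np.save("pics/top5.npy",d);a=cv2.resize(p[150:290,330:470,::-1],(400,400),interpolation=cv2.INTER_CUBIC)
q,_=read_camera("scene");b=cv2.resize(q[150:310,250:410,::-1],(400,400),interpolation=cv2.INTER_CUBIC)
cv2.imwrite("pics/v5.png",np.hstack([a,b]))
E
```

```text
shift [ 0.002 -0.002  0.008] turn [ 0.    -0.001 -0.001]
shift [0.195 0.575 0.282] turn [ 0.    -0.001 -0.001]
(array([-0.42 ,  0.693,  2.483,  3.411,  1.182,  0.33 ]), np.float64(5.197547546067973e-14))
```

View pics/v5.png

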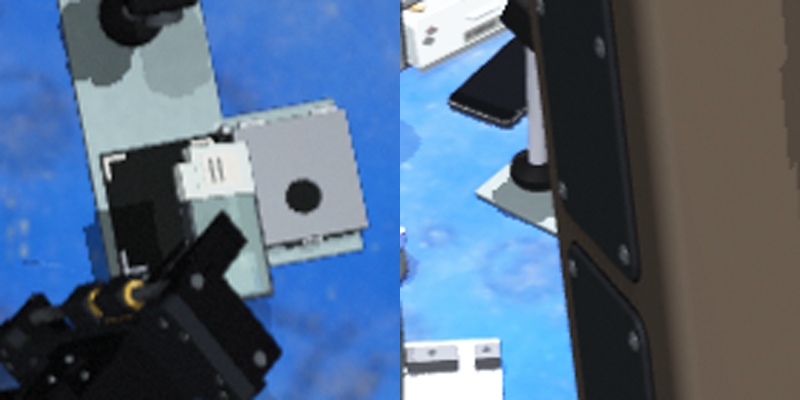

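The plate is held label up: bars at crop (217,168), notch at (185,155), frosted end pointing to the post, and the cover still shut. I'll measure the label position, then lower.

```bash
python3 - <<'E'
from h import *
D=np.load("pics/top5.npy");f=lambda x,y:(330+x*.35,150+y*.35)
u,v=f(217,168)
print("label d",atd("top",u,v,D),"atz",atz("top",u,v,232),"want",pad+Z*230)
pts=[];px=[]
for vv in range(150,245):
  for uu in range(380,440):
    P=atd("top",uu,vv,D)
    if 205<P[2]<250: pts.append(P);px.append((uu,vv))
pts=np.array(pts)-pad;a=pts@xr;b=pts@yr;k=(a>-40);pts=pts[k];a=a[k];b=b[k]
print(len(pts),"x max",np.sort(a)[-8:],"y",np.percentile(b,[1,50,99]),"z",np.percentile(pts[:,2],[1,50,99]))
k=(a>-25)&(a<12)
M=np.c_[a[k],b[k],np.ones(k.sum())];c,*_=np.linalg.lstsq(M,pts[k,2],rcond=None);print("plane",c,"tilt deg",np.degrees(np.arctan(np.hypot(c[0],c[1]))))
E
```

```text
label d [ 538.759 -220.221  234.165] atz [ 539.036 -220.509  232.   ] want [ 539.6 -217.9  230. ]
862 x max [13.365 13.367 13.634 13.718 13.812 13.946 13.958 14.205] y [-22.522   1.05   23.639] z [219.712 235.972 247.997]
plane [ -0.001   0.532 233.884] tilt deg 28.00193644805515
```

arm_command([
  [[0.05,0.15,0.07,0,0,0,-1],[0.1,0.3,0.14,0,0,0,-1],[0.15,0.45,0.21,0,0,0,-1],[0.19,0.55,0.27,0,0,0,-1],[0.195,0.575,0.282,0,-0.001,-0.001,-1],[0.195,0.575,0.282,0,-0.001,-0.001,-1],[0.195,0.575,0.282,0,-0.001,-0.001,-1]],
])

```text
t: 10.37
eef_pos: [373.5, -116.6, 206.0]
tcp_rot: [-2.014, 0.288, -2.399]
ft_force: [-0.3, -0.6, -0.1]
opening: 0.083
grip_force: 30.0
```

arm_command([
  [[0,0,0,0,0,0,-1],[0,0,0,0,0,0,-1],[0,0,0,0,0,0,-1],[0,0,0,0,0,0,-1],[0,0,0,0,0,0,-1],[0,0,0,0,0,0,-1]],
])

```text
t: 10.87
eef_pos: [373.2, -116.6, 205.8]
tcp_rot: [-2.014, 0.288, -2.4]
ft_force: [0.3, 0.3, -0.7]
opening: 0.085
grip_force: 30.0
```

```bash
python3 - <<'E'
from h import *
s=state();print(s["t"],s["joints"],np.abs(s["qvel"]).max(),s["grip_force"],s["ft_force"]);delta(*final(AL,SG,BE,XG,ZG,h=130),s)
p,D=read_camera("top");cv2.imwrite("pics/v6.png",np.hstack([cv2.resize(p[150:290,330:470,::-1],(400,400),interpolation=cv2.INTER_CUBIC),cv2.resize(p[140:280,215:355,::-1],(400,400),interpolation=cv2.INTER_CUBIC)]))
pts=np.array([atd("top",u,v,D) for v in range(160,260) for u in range(375,440)])-pad
pts=pts[(pts[:,2]>105)&(pts[:,2]<155)];a=pts@xr;b=pts@yr;k=(a>-40);print(np.sort(a)[-6:],np.percentile(b[k],[1,50,99]),np.percentile(pts[k,2],[1,50,99]))
k=(a>-25)&(a<12);print(np.linalg.lstsq(np.c_[a[k],b[k],np.ones(k.sum())],pts[k,2],rcond=None)[0])
E
```

```text
10.8667 [-0.42   0.692  2.485  3.413  1.182  0.328] 0.005582593097129702 29.998014271259308 [ 0.266  0.288 -0.739]
shift [-0.006 -0.002  0.005] turn [ 0. -0.  0.]
[12.995 13.149 13.206 13.226 13.253 13.569] [-23.322   0.608  22.956] [118.618 135.143 148.003]
[ -0.005   0.534 133.49 ]
```

View pics/v6.png

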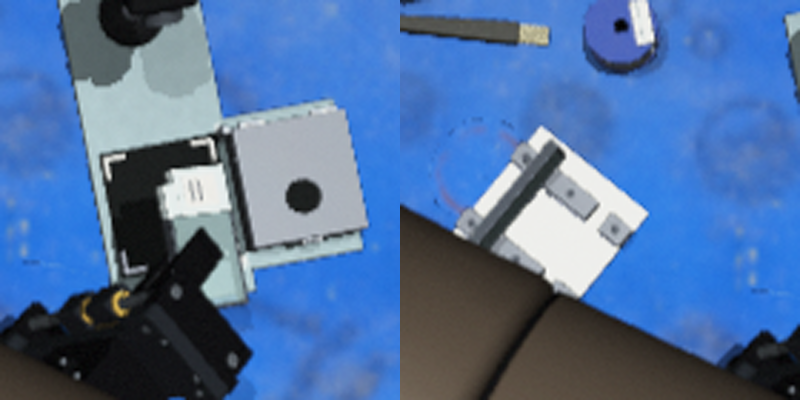

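The plate's label is over the middle of the pad, the cover is shut, the blank plate is still in its groove, and the brush and spool haven't moved. I'm handing it in.

```bash
python3 -c "
from cell import *
print(job_done())"
```

```text
the job is handed in; nothing more can be done
None
```

The job is handed in: the battery cover is snapped shut, and the notched plate is held still by its clear part about 13 cm up, frosted end over the middle of the pad and pointing at the post, long edges level, label face about 28° from flat.

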